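# Close the parts tote with its gate and tip the nuts into the pick-out corner

## Robot

A 6-joint arm with a two-finger parallel gripper is mounted at the origin on a cart in front of the work surface, level with it; the furniture and walls round the work are solid. World frame = base frame: x ahead of the robot, y to its left, z up, the work surface at z = 0. Lengths are in m, angles in rad, forces in N, time in s.
With the tool pointing down it reaches from about 0.35 to 0.925 m from the base axis. Payload 6.4 kg.
Tool frame: the origin (TCP) lies midway between the tips of the shut fingers; the grasp point (between the pads) lies robot.grasp_offset behind it (robot.grasp_offset is the distance from the TCP to the grasp point, in m); z points along the fingers, y is the line along which they close (so a half turn about z gives the same grasp; the last joint's range is limited). The gripper opens to 85 mm and grips with 20 to 120 N. Pads are 22 mm wide; open, the fingers measure 114 mm over their backs; the gripper's body (76 mm by 85 mm) begins 54 mm behind the grasp point. The pads swing forward as they close: fully open they stand 13 mm farther back than shut.
Start: joints at [-1.416, 0.245, 1.558, -0, 1.339, -0.174], TCP at [0.21, -0.615, 0.231] pointing down, gripper open.
Joint ranges: [-3.13, 3.13], [-1.02, 2.26], [0.13, 2.54], [-0.95, 4.09], [0.21, 2.88], [-2.74, 2.74]. Speed limits (rad/s): [2.57, 2.57, 3.14, 3.14, 3.14, 3.14].

## Interface

Orientations are given as [roll, pitch, yaw] about the fixed x, y, z axes, in that order (R = Rz(yaw) Ry(pitch) Rx(roll)).
In Python, from rig import robot gives the robot as it stands. The module is installed in compiled form; this text tells all that it offers.
- The arm moves only by the shell command python3 -m jog 'ROWS' [FORCE]. ROWS is JSON, a list of rows, each a list of 3 entries, a list of its own where there are three numbers: the finger opening in m, from 0 to 0.0854, then the shift along the tool's x, y, z in m, then the turn about the tool's z in degrees. A call has 1 to 12 rows; each row is the pose to reach, as a shift and turn from the pose commanded when the call began, along the tool's axes at that moment; what a row does not reach only later rows make up. A row lasts 1/8 s, in which the tool goes at most 62.5 mm and 10.7 degrees, less where a joint would pass 70% of its speed; a pose out of reach is approached as far as the arm can. A call with a gripper value outside its range is refused whole. The fingers move at their own pace and stop on an object; FORCE is the grip in N (left out, the last holds). Time passes only in rows, so rows that repeat a pose let the fingers close. It gives the time, the measured TCP pose, the force, the opening and the grip force at its end, in the units of the state.
- robot.sense(): the state, without advancing time (a new reading comes with each control period).
- robot.grab_frame(name): name is "side" or "top" or "wrist"; returns a dict with "pixels" (384x512x3 uint8, red, green, blue), "range_z" (384x512 float32, m along the optical axis (not along the pixel's ray), 0 where there is no reading), "fx", "fy", "cx", "cy" (pixels), "rvec" (rotation vector, rad) and "tvec" (3), from world to camera coordinates, as OpenCV has them. Camera axes: x right, y down, z forward; pixel columns grow to the right and rows downward; lengths in m; the calibration is good to about 2 mm. A picture is of the moment at which its call begins.
- robot.sign_off(): hands the job in; it is judged then, once.
The state is a dict: "clock": time; "q": joint angles; "qvel": joint speeds; "tau": joint torques, N m; "tcp_pos": TCP position; "eef_rot": TCP orientation; "force": force on the tool from outside, world axes, zero at the start; "torque": the same for the moment, N m; "opening": finger opening in m; "gripper_force": force on a finger pad.
Only numpy, scipy, OpenCV 4.12 (cv2) and the standard library are available. Lean on these libraries where they do the work, as an engineer would, in place of code of your own. Each camera call takes 0.05 s, during which the arm holds its last target. There are 200 camera calls.

## Task

One end of the grey parts tote is open: take its loose gate out of the stand, slide it down into the grooves at that end until it is fully home, and let go of it. Then lift the tote by its handle and tip it towards the gate corner beside the notch in the side wall, so that all three nuts slide by themselves into that corner, and finish still holding the tote in the air, tipped and still, with its lowest corner about 10 cm above the bench. Do not touch the nuts, spill them or shove the things standing round about.

Things in the scene. Friction and masses are not known exactly. Their poses are not given: they have to be found in the camera images.
- tote: Loose grey parts tote, 168 x 134 mm, 106 mm high over its handle, about 0.35 kg. Origin: centre of its underside; z up, x towards the closed back wall; the open gate end is -x, roughly facing the robot. Floor 4 mm thick, inside x -75..+76, y -56..+56 mm, walls 5 mm, tops at z 50 mm. The +y side wall is notched beside the gate end (x -69..-25 mm, only 24 mm high there).
- tote_handle (a point): Grip point of the tote's handle, a fixed straight bar across the middle of the tote along its y axis, 14 mm thick (tote x) by 20 mm high, 122 mm clear between two posts; the point is the bar's centre, 96 mm above the tote's underside (tote x +2 mm, y 0). Axes as the tote's.
- tote_corner (a point): The inside corner where the nuts shall gather, between the gate and the notched +y side wall, 6 mm above the inner floor (tote x -75, y +56, z +10 mm). The oily nuts slide on the floor once it is tilted by some 10 to 17 degrees.
- groove_floor (a point): Where the middle of the gate's lower edge comes to stand, on the tote's floor midway between the grooves (tote x -78.75, y 0, z +4 mm; tote's axes). The slot is 7.5 mm wide along x, 126 mm between its cheeks along y, open upwards; cheeks to tote z 50 mm; front lips 14 mm wide, to z 44 mm, flared lead-in to z 52 mm.
- gate: Loose flat grey end gate, 0.06 kg, standing upright in its stand: a plate 5 mm thick (its x) x 122 mm wide (its y) x 46 mm high, with a tab in the middle of its upper edge. Origin: middle of the lower edge; z up. Alike front and back. Fully home its origin lies on groove_floor with its y along the tote's y.
- gate_tab (a point): Centre of the grip tab on the gate, 60 mm above its lower edge; the tab is 10 mm thick (gate x), 32 mm wide (gate y) and reaches from 42 to 74 mm above the lower edge.
- gate_stand: Fixed aluminium stand: base 60 x 146 x 4 mm, two jaws to 26 mm above the bench forming a slot along its y (6.2 x 126 mm), where the gate stands on the base at z 4 mm. Origin: centre of its underside. Left of it beware the solid blue air hose, fixed, slanting up from x 0.23, y 0.60 at bench height through (0.34, 0.58, 0.16) and (0.59, 0.48, 0.63) m: pass it on the robot's side.
- nut_a_centre (a point): Centre of a plain M14 hexagon nut, 22 x 25 x 12 mm, lying flat on the tote's floor.
- nut_b_centre (a point): Centre of a second M14 nut, the same.
- nut_c_centre (a point): Centre of an M16 nut, rusty, 24 x 27 x 14 mm, lying flat on the tote's floor.
- oil_filter: Bystander: oil filter canister, 70 mm across, 82 mm high. Origin at the centre of its underside.
- valve_tin: Bystander: small tin with a dark lid, 64 mm across, 41 mm high. Origin at the centre of its underside.
- brake_pad: Bystander: brake pad lying flat, 56 x 110 x 15 mm. Origin at the centre of its underside.
There are look-alikes about, which are no part of the job. What is shaped like the gate but turquoise is not meant.

How it is judged:
By the outcome, as a careful person would: the job done as asked, in the order asked, and still so for the second after the job is handed in, while the arm keeps its last pose, push and grip.
It also fails if it takes over 67 s, if anything falls off the work surface, if the arm or the gripper's body presses on something with over 40 N, if the wrist force passes 120 N, or if a joint passes its speed limit or range.

## Working session

There is one attempt and no reset: what is moved stays moved. The work goes in short steps, Python scripts to look and compute and a shell command to move; the robot and the scene stay as the last step left them, time stands still between calls to the robot, and variables do not carry over. Pictures are saved under pics/ and viewed, at most 10 in all, crops included, and the job is handed in when it is done.

```bash
mkdir -p pics
cat > h.py <<'E'
import numpy as np,cv2
from rig import robot
from scipy.spatial.transform import Rotation as R
def grab(n):
    f=robot.grab_frame(n); np.savez('%s.npz'%n,**f); return f
def load(n): return dict(np.load('%s.npz'%n))
def w(f,u,v,d=None):
    u,v=np.asarray(u,float),np.asarray(v,float)
    if d is None: d=f['range_z'][v.astype(int),u.astype(int)]
    p=np.stack([(u-f['cx'])/f['fx']*d,(v-f['cy'])/f['fy']*d,d],-1)
    M=cv2.Rodrigues(np.asarray(f['rvec'],float))[0]
    return (p-np.ravel(f['tvec']))@M
def cloud(f):
    v,u=np.mgrid[0:384,0:512]; return w(f,u,v,f['range_z'])
def save(f,name,crop=None,s=1):
    im=f['pixels'][...,::-1]
    if crop: im=im[crop[1]:crop[3],crop[0]:crop[2]]
    cv2.imwrite('pics/'+name,cv2.resize(im,None,fx=s,fy=s,interpolation=cv2.INTER_CUBIC))
E
python3 - <<'E'
from h import *
a=grab('top');b=grab('side')
save(a,'top1.png',None,1.5);save(b,'side1.png',None,1.5)
print(robot.sense(),robot.grasp_offset)
E
```

```text
{'clock': 0.1, 'q': array([-1.41609467e+00,  2.45770025e-01,  1.55890046e+00, -2.13709480e-05,
        1.33867852e+00, -1.74084858e-01]), 'qvel': array([-5.56221477e-04, -2.02079389e-03, -3.17638235e-03, -1.92286658e-05,
       -8.32605857e-04, -3.60501131e-04]), 'tau': array([ 9.57417869e-04, -4.30672896e+01, -3.27127218e+01, -5.79391212e-05,
        2.85290713e-03, -3.84840661e-06]), 'tcp_pos': array([ 0.20981311, -0.61467708,  0.23026952]), 'eef_rot': array([-3.13985924e+00, -2.83738097e-04,  3.28791201e-01]), 'force': array([-0.27872246,  0.33075496,  0.7143098 ]), 'torque': array([ 0.03692456, -0.03044801,  0.01884007]), 'gripper_force': 0.0, 'opening': 0.08533782738082574} 0.0187
```

View pics/top1.png

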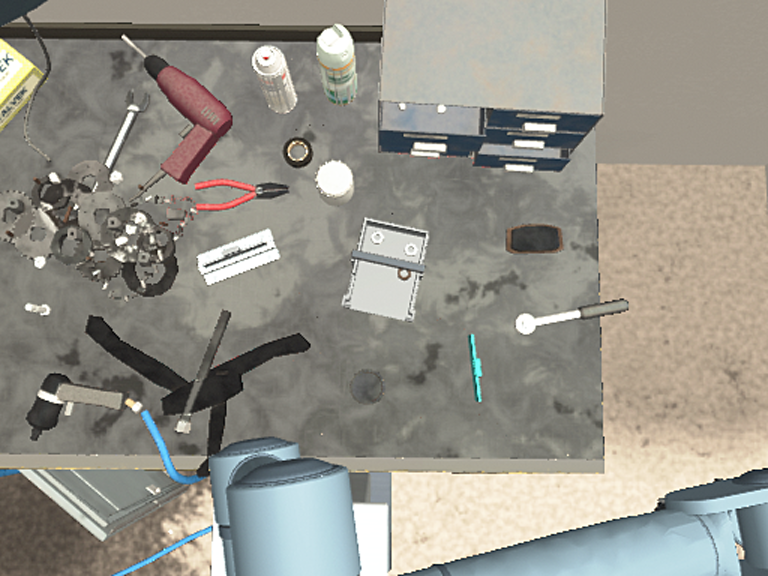

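View pics/side1.png

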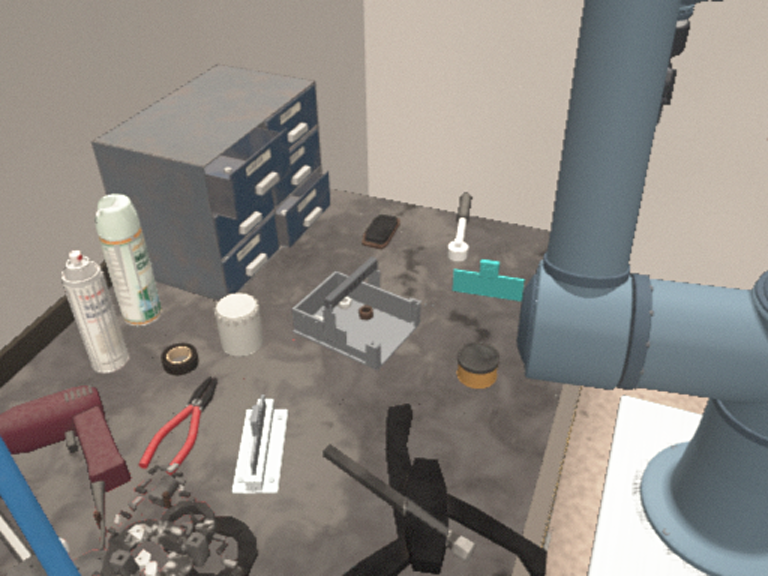

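The picks from the top picture, in 1.5x pixels:
- **Gate:** the grey plate in the white stand at (237,255) is the one meant. The turquoise plate at (475,368) is the look-alike.
- **Tote:** it lies at (387,270), with the handle running from (352,256) to (424,268) and the open end at the bottom. Nuts are at (377,238), (411,249) and (404,273).

Next I confirm these in a crop and measure.

Run:
```python
from h import *
a=load('top')
save(a,'crop1.png',(120,130,300,225),4)
c=cloud(a)
def roi(u0,v0,u1,v1,z0,z1):
    p=c[v0:v1,u0:u1].reshape(-1,3); return p[(p[:,2]>z0)&(p[:,2]<z1)]
def rect(n,p):
    r=cv2.minAreaRect(p[:,:2].astype(np.float32)*1000); print(n,len(p),np.round(r[0],1),np.round(r[1],1),round(r[2],1),'z',np.round(np.percentile(p[:,2],[5,50,95]),4))
rect('bench',roi(240,220,280,240,-1,1))
rect('tab',roi(125,145,195,195,.06,.1))
rect('gatetop',roi(125,145,195,195,.036,.06))
rect('stand',roi(125,145,195,195,.002,.034))
rect('handle',roi(220,135,295,220,.085,.13))
rect('tote',roi(220,135,295,220,.035,.08))
rect('toteall',roi(220,135,295,220,.002,.08))
```

```text
bench 800 [ 439.8 -158.8] [ 54.  110.4] 0.5 z [-0.0036  0.001   0.0059]
tab 62 [603.5 132.1] [12.4 32.2] 21.8 z [0.0633 0.0775 0.0839]
gatetop 106 [601.9 131. ] [  8.3 121.5] 21.1 z [0.0379 0.0501 0.0561]
stand 1748 [608.3 128.4] [142.8 200.4] 0.6 z [0.0023 0.0049 0.0281]
handle 299 [ 583.2 -152.7] [131.   17.5] 76.9 z [0.0938 0.1062 0.1104]
tote 346 [ 577.3 -151.4] [134.3 170.2] 78.1 z [0.0392 0.0501 0.056 ]
toteall 3504 [ 590.2 -150.7] [243.1 213.7] 0.5 z [0.0023 0.0052 0.05  ]
```

View pics/crop1.png

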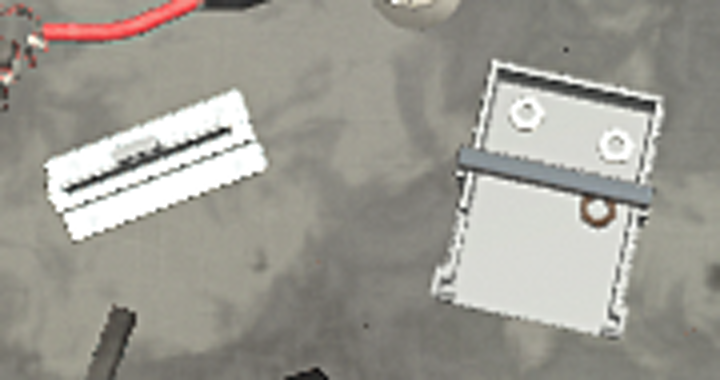

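The crop confirms the grey gate in the white stand at crop (145,165), in front of the tote with its open end at the bottom. I now go above the gate.

```bash
cat >> h.py <<'E'
def shift(target,yaw):
    "tool-axis shift and turn (deg) to world TCP target and tool yaw (deg)"
    s=robot.sense(); M=R.from_euler('xyz',s['eef_rot']); 
    d=np.array(target)-s['tcp_pos']; t=-(yaw-np.degrees(s['eef_rot'][2])); t=(t+180)%360-180
    print('shift',np.round(M.inv().apply(d),4),'turn',round(t,1),'at',np.round(s['tcp_pos'],4),np.round(np.degrees(s['eef_rot']),1),'t',s['clock'])
E
python3 -m jog '[[0.085,[0.05,-0.05,-0.06],-8],[0.085,[0.1,-0.1,-0.07],-16],[0.085,[0.147,-0.144,-0.07],-24],[0.085,[0.19,-0.19,-0.07],-32],[0.085,[0.235,-0.23,-0.07],-40],[0.085,[0.28,-0.275,-0.07],-48],[0.085,[0.32,-0.32,-0.07],-56],[0.085,[0.365,-0.36,-0.07],-64],[0.085,[0.41,-0.4,-0.07],-72],[0.085,[0.455,-0.445,-0.07],-80],[0.085,[0.5,-0.49,-0.07],-88],[0.085,[0.54,-0.53,-0.07],-92.5]]'
python3 -c "
from h import *
shift((.58,.12,.25),111.3);print(robot.sense()['q'])"
```

```text
clock: 1.6
tcp_pos: [0.5392, 0.0405, 0.301]
eef_rot: [-3.141, 0.0, 1.946]
force: [0.7, -0.8, 0.4]
opening: 0.085
gripper_force: 0.0
shift [0.059  0.0671 0.051 ] turn 0.2 at [0.5392 0.0405 0.301 ] [-180.     0.   111.5] t 1.6
[-1.34690448e-01 -6.44120481e-02  1.76136092e+00 -1.95409765e-04
  1.44485712e+00 -5.10286375e-01]
```

```bash
python3 -m jog '[[0.085,[0.03,0.035,0.025],0],[0.085,[0.059,0.067,0.06],0],[0.085,[0.059,0.067,0.06],0],[0.085,[0.059,0.067,0.06],0]]'
python3 - <<'E'
from h import *
f=grab('wrist'); save(f,'w1.png',None,1.5)
c=cloud(f).reshape(-1,3)
m=(abs(c[:,0]-.6025)<.09)&(abs(c[:,1]-.1315)<.09)
c=c[m]
def rect(n,p):
    r=cv2.minAreaRect(p[:,:2].astype(np.float32)*1000); print(n,len(p),np.round(r[0],1),np.round(r[1],1),round(r[2],1),'z',np.round(np.percentile(p[:,2],[5,50,95]),4))
rect('tab',c[(c[:,2]>.06)&(c[:,2]<.1)])
rect('tabtop',c[(c[:,2]>.073)&(c[:,2]<.083)])
rect('gtop',c[(c[:,2]>.04)&(c[:,2]<.055)])
rect('jaws',c[(c[:,2]>.02)&(c[:,2]<.03)])
E
```

```text
clock: 2.1
tcp_pos: [0.5797, 0.1175, 0.2415]
eef_rot: [-3.141, 0.0, 1.943]
force: [-0.2, -0.3, 0.8]
opening: 0.0848
gripper_force: 0.0
tab 278 [605. 130.] [10.6 31.3] 22.9 z [0.0692 0.0772 0.0786]
tabtop 243 [605.1 129.8] [10.6 31. ] 22.9 z [0.0754 0.0774 0.0786]
gtop 304 [604.9 129.4] [  8.8 120.8] 20.2 z [0.0416 0.0495 0.0509]
jaws 1207 [652.8 147.9] [123.4 145. ] 21.5 z [0.0232 0.0256 0.0269]
```

View pics/w1.png

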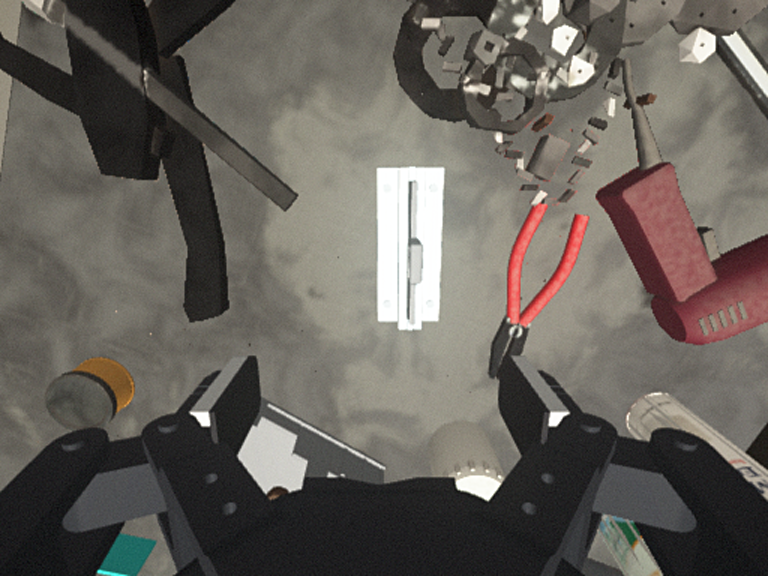

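The wrist picture shows the grey gate at (413,250), upright between the fingers' lines, so the yaw fits. Rows can't tilt the tool, so before gripping I check how the arm behaves at its reach limit, where tilt might come from.

```bash
python3 -m jog '[[0.085,[0.013,-0.06,-0.02],0],[0.085,[0.026,-0.12,-0.04],0],[0.085,[0.04,-0.175,-0.05],0],[0.085,[0.053,-0.23,-0.05],0],[0.085,[0.065,-0.285,-0.05],0],[0.085,[0.08,-0.344,-0.05],0],[0.085,[0.08,-0.344,-0.05],0],[0.085,[0.08,-0.344,-0.05],0]]'
python3 -c "
from h import *
shift((.605,.13,.12),111.3);print(robot.sense()['q'])"
```

```text
clock: 3.15
tcp_pos: [0.232, 0.0671, 0.292]
eef_rot: [3.141, 0.001, 1.942]
force: [-1.4, -0.1, 0.7]
opening: 0.0852
gripper_force: 0.0
shift [-0.0763  0.3703  0.1725] turn -0.1 at [0.232  0.0671 0.292 ] [1.799e+02 1.000e-01 1.112e+02] t 3.15
[-2.03094286e-01 -1.01659718e+00  2.38100221e+00 -4.16169993e-04
  1.77568305e+00 -5.73915208e-01]
```

```bash
python3 -m jog '[[0.085,[0.01,-0.03,-0.02],0],[0.085,[0.02,-0.06,-0.04],0],[0.085,[0.02,-0.06,-0.06],0],[0.085,[0.02,-0.06,-0.06],0]]'
python3 -c "
from h import *
shift((.605,.13,.12),111.3);print(robot.sense()['q'])"
```

```text
clock: 3.65
tcp_pos: [0.2106, 0.0799, 0.362]
eef_rot: [-3.116, 0.002, 1.943]
force: [0.5, -0.4, -0.9]
opening: 0.0851
gripper_force: 0.0
shift [-0.0962  0.3917  0.2322] turn 0.0 at [0.2106 0.0799 0.362 ] [-1.785e+02  1.000e-01  1.113e+02] t 3.65
[-0.14198221 -1.01654765  2.25737399 -0.01550151  1.92203835 -0.51935233]
```

```bash
python3 -c "
from h import *
print('zaxis',R.from_euler('xyz',robot.sense()['eef_rot']).as_matrix()[:,2])"
python3 -m jog '[[0.085,[-0.015,0.06,0.03],0],[0.085,[-0.03,0.12,0.06],0],[0.085,[-0.045,0.18,0.09],0],[0.085,[-0.045,0.18,0.09],0]]'
python3 -c "
from h import *
shift((.605,.13,.12),111.3);print(robot.sense()['q']);print('zaxis',R.from_euler('xyz',robot.sense()['eef_rot']).as_matrix()[:,2])"
```

```text
zaxis [-0.02315213 -0.01139298 -0.99966703]
clock: 4.15
tcp_pos: [0.3917, 0.1025, 0.2602]
eef_rot: [-3.105, -0.003, 1.943]
force: [-1.2, 1.6, 0.3]
opening: 0.0847
gripper_force: 0.0
shift [-0.0524  0.2137  0.1322] turn 0.0 at [0.3917 0.1025 0.2602] [-177.9   -0.2  111.3] t 4.15
[-0.01854591 -0.37538655  2.09502615 -0.01119843  1.45744769 -0.38906248]
zaxis [-0.03567818 -0.01046649 -0.99930852]
```

The tilt persists after moving away, so pushing at a reach limit ratchets the tool's tilt. An outward push should swing the fingers outward, which is the sense needed for the gate corner facing the robot. Before trying it I check the free space at the back.

Run:
```python
from h import *
for n in('top','side'):
    f=load(n); c=cloud(f)[f['range_z']>0]
    for y0 in np.arange(-.4,.5,.1):
        s=c[(c[:,1]>y0)&(c[:,1]<y0+.1)&(c[:,0]>.6)]
        if len(s)<20: continue
        h=[ (round(x,2), round(float(s[(s[:,0]>x)&(s[:,0]<x+.1)][:,2].max()),2)) for x in np.arange(.6,1.3,.1) if ((s[:,0]>x)&(s[:,0]<x+.1)).sum()>3]
        print(n,round(y0,1),'xmax %.2f'%s[:,0].max(),*['%.1f:%.2f'%t for t in h])
```

```text
top -0.4 xmax 0.99 0.6:0.02 0.7:0.27 0.8:0.28 0.9:0.28
top -0.3 xmax 0.98 0.6:0.06 0.7:0.27 0.8:0.28 0.9:0.28
top -0.2 xmax 1.06 0.6:0.10 0.7:0.27 0.8:0.28 0.9:0.28 1.0:0.13
top -0.1 xmax 1.06 0.6:0.10 0.7:0.09 0.8:0.02 0.9:0.23 1.0:0.13
top -0.0 xmax 1.06 0.6:0.06 0.7:0.03 0.8:0.19 0.9:0.22 1.0:0.13
top 0.1 xmax 1.06 0.6:0.80 0.7:0.79 0.8:0.08 0.9:0.06 1.0:0.13
top 0.2 xmax 1.06 0.6:0.05 0.7:0.06 0.8:0.07 0.9:0.07 1.0:0.13
top 0.3 xmax 1.06 0.6:0.05 0.7:0.04 0.8:0.02 0.9:0.06 1.0:0.12
top 0.4 xmax 1.06 0.6:0.05 0.7:0.03 0.8:0.01 0.9:0.18 1.0:0.17
side -0.4 xmax 1.07 0.6:0.02 0.7:0.27 0.8:0.27 0.9:0.27 1.0:0.44
side -0.3 xmax 1.07 0.6:0.05 0.7:0.27 0.8:0.27 0.9:0.27 1.0:0.47
side -0.2 xmax 1.07 0.6:0.11 0.7:0.27 0.8:0.27 0.9:0.27 1.0:0.50
side -0.1 xmax 1.07 0.6:0.11 0.7:0.09 0.8:0.02 0.9:0.23 1.0:0.51
side -0.0 xmax 1.06 0.6:0.05 0.7:0.02 0.8:0.19 0.9:0.21 1.0:0.31
side 0.1 xmax 1.06 0.6:0.08 0.7:0.05 0.8:0.07 0.9:0.06 1.0:0.10
side 0.2 xmax 1.01 0.6:0.05 0.7:0.05 0.8:0.07 0.9:0.07 1.0:0.00
side 0.3 xmax 0.89 0.6:0.05 0.7:0.04 0.8:0.01
side 0.4 xmax 0.82 0.7:0.02 0.8:0.00
```

Run:
```python
from h import *
f=load('top');c=cloud(f);m=(c[...,2]>.5)&(c[...,0]>.3)&(c[...,1]>-.6)
v,u=np.nonzero(m);print(len(v), np.c_[u,v][::max(1,len(v)//12)].tolist(), np.round(c[m][::max(1,len(v)//12)],2).tolist())
shift((.64,-.12,.58),111.3)
```

```text
1273 [[0, 0], [12, 3], [10, 7], [100, 13], [206, 50], [12, 106], [49, 150], [309, 205], [325, 261], [205, 305], [194, 309], [10, 332], [142, 383]] [[0.69, 0.18, 0.8], [0.7, 0.18, 0.77], [0.7, 0.19, 0.77], [0.38, -0.14, 1.39], [0.38, -0.14, 1.39], [0.38, -0.14, 1.39], [0.38, -0.14, 1.39], [0.38, -0.14, 1.39], [0.38, -0.14, 1.39], [0.3, -0.07, 0.68], [0.3, -0.06, 0.7], [0.38, -0.14, 1.39], [0.38, -0.14, 1.39]]
shift [-0.2965  0.1384 -0.3261] turn 0.0 at [0.3917 0.1025 0.2602] [-177.9   -0.2  111.3] t 4.15
```

```bash
python3 -m jog '[[0.085,[-0.037,0.017,-0.04],0],[0.085,[-0.075,0.035,-0.08],0],[0.085,[-0.11,0.052,-0.12],0],[0.085,[-0.15,0.07,-0.16],0],[0.085,[-0.185,0.087,-0.2],0],[0.085,[-0.22,0.104,-0.245],0],[0.085,[-0.26,0.12,-0.285],0],[0.085,[-0.297,0.138,-0.326],0],[0.085,[-0.297,0.138,-0.326],0]]'
cat >> h.py <<'E'
def st():
    s=robot.sense(); M=R.from_euler('xyz',s['eef_rot']).as_matrix()
    print('q',np.round(s['q'],3),'zaxis',np.round(M[:,2],4),'F',np.round(s['force'],1),'t',s['clock'])
    for d in ((1,0,0),(0,1,0),(0,0,1)): print(' world',d,'-> tool',np.round(M.T@d,3))
E
python3 -c "
from h import *
st()"
```

```text
clock: 5.28
tcp_pos: [0.639, -0.1232, 0.5866]
eef_rot: [-3.113, 0.002, 1.94]
force: [1.1, -0.2, -0.2]
opening: 0.085
gripper_force: 0.0
q [-0.356  0.232  0.942 -0.022  1.987 -0.734] zaxis [-0.0258 -0.0116 -0.9996] F [ 1.1 -0.2 -0.2] t 5.275
 world (1, 0, 0) -> tool [-0.361  0.932 -0.026]
 world (0, 1, 0) -> tool [ 0.933  0.361 -0.012]
 world (0, 0, 1) -> tool [-0.002 -0.028 -1.   ]
```

```bash
python3 -m jog '[[0.085,[-0.04,0.045,0],0],[0.085,[-0.08,0.09,0],0],[0.085,[-0.12,0.135,0],0],[0.085,[-0.16,0.18,0],0],[0.085,[-0.2,0.224,0],0]]'
python3 -c "
from h import *
st()"
```

```text
clock: 5.9
tcp_pos: [0.8245, -0.199, 0.5319]
eef_rot: [-3.131, 0.012, 1.944]
force: [-0.3, -1.2, -0.9]
opening: 0.085
gripper_force: 0.0
q [-0.365  0.879  0.134 -0.019  2.128 -0.748] zaxis [-0.0049 -0.0152 -0.9999] F [-0.3 -1.2 -0.9] t 5.9
 world (1, 0, 0) -> tool [-0.364  0.931 -0.005]
 world (0, 1, 0) -> tool [ 0.931  0.364 -0.015]
 world (0, 0, 1) -> tool [-0.012 -0.01  -1.   ]
```

```bash
python3 -m jog '[[0.085,[0.039,-0.008,0.04],0],[0.085,[0.078,-0.016,0.081],0],[0.085,[0.118,-0.024,0.122],0],[0.085,[0.157,-0.032,0.162],0],[0.085,[0.196,-0.04,0.203],0],[0.085,[0.235,-0.049,0.244],0],[0.085,[0.274,-0.057,0.284],0],[0.085,[0.314,-0.065,0.325],0],[0.085,[0.353,-0.073,0.365],0],[0.085,[0.392,-0.081,0.406],0],[0.085,[0.392,-0.081,0.406],0],[0.085,[0.392,-0.081,0.406],0]]'
python3 -c "
from h import *
st();shift((.605,.13,.05),111.3)"
```

```text
clock: 7.4
tcp_pos: [0.6066, 0.1298, 0.1281]
eef_rot: [-3.141, 0.02, 1.944]
force: [0.3, -0.4, 1.4]
opening: 0.085
gripper_force: 0.0
q [ 0.036  0.285  1.709 -0.02   1.141 -0.328] zaxis [ 0.0066 -0.0184 -0.9998] F [ 0.3 -0.4  1.4] t 7.4
 world (1, 0, 0) -> tool [-0.364  0.931  0.007]
 world (0, 1, 0) -> tool [ 0.931  0.364 -0.018]
 world (0, 0, 1) -> tool [-0.02  -0.001 -1.   ]
shift [ 0.0023 -0.0014  0.0781] turn 0.1 at [0.6066 0.1298 0.1281] [-180.     1.1  111.4] t 7.4
```

```bash
python3 -m jog '[[0.085,[0.001,-0.001,0.04],0],[0.085,[0.002,-0.001,0.078],0],[0.085,[0.002,-0.001,0.078],0],[0.0,[0.002,-0.001,0.078],0],[0.0,[0.002,-0.001,0.078],0],[0.0,[0.002,-0.001,0.078],0],[0.0,[0.002,-0.001,0.078],0],[0.0,[0.002,-0.001,0.078],0],[0.0,[0.002,-0.001,0.078],0]]' 40
python3 -c "
from h import *
st()"
```

```text
clock: 8.52
tcp_pos: [0.6052, 0.1301, 0.0487]
eef_rot: [-3.139, 0.019, 1.944]
force: [1.0, 1.4, 3.9]
opening: 0.0096
gripper_force: 39.8
q [ 0.036  0.396  1.735 -0.022  1.008 -0.325] zaxis [ 0.0041 -0.0183 -0.9998] F [1.  1.4 3.9] t 8.525
 world (1, 0, 0) -> tool [-0.364  0.931  0.004]
 world (0, 1, 0) -> tool [ 0.931  0.364 -0.018]
 world (0, 0, 1) -> tool [-0.019 -0.003 -1.   ]
```

```bash
python3 -m jog '[[0.0,[-0.0005,0,-0.025],0],[0.0,[-0.001,0,-0.05],0],[0.0,[-0.002,0,-0.1],0],[0.0,[-0.005,-0.01,-0.15],0],[0.0,[-0.035,-0.033,-0.18],6],[0.0,[-0.07,-0.066,-0.21],12],[0.0,[-0.108,-0.1,-0.23],18],[0.0,[-0.145,-0.134,-0.23],24],[0.0,[-0.18,-0.165,-0.23],30],[0.0,[-0.213,-0.194,-0.23],33.4],[0.0,[-0.213,-0.194,-0.23],33.4],[0.0,[-0.213,-0.194,-0.23],33.4]]'
python3 - <<'E'
from h import *
st()
f=grab('wrist'); save(f,'w2.png',None,1.5)
c=cloud(f).reshape(-1,3)
def rect(n,p):
    r=cv2.minAreaRect(p[:,:2].astype(np.float32)*1000); print(n,len(p),np.round(r[0],1),np.round(r[1],1),round(r[2],1),'z',np.round(np.percentile(p[:,2],[5,50,95]),4))
m=(np.hypot(c[:,0]-.58,c[:,1]+.15)<.13)
c=c[m]
rect('handle',c[(c[:,2]>.09)&(c[:,2]<.12)])
rect('top50',c[(c[:,2]>.04)&(c[:,2]<.056)])
E
```

```text
clock: 10.02
tcp_pos: [0.5006, -0.1344, 0.282]
eef_rot: [3.136, 0.017, 1.361]
force: [-0.1, -0.4, -0.8]
opening: 0.0094
gripper_force: 40.5
q [-0.474 -0.112  1.84  -0.015  1.404 -0.261] zaxis [ 0.0019 -0.0175 -0.9998] F [-0.1 -0.4 -0.8] t 10.025
 world (1, 0, 0) -> tool [0.209 0.978 0.002]
 world (0, 1, 0) -> tool [ 0.978 -0.209 -0.018]
 world (0, 0, 1) -> tool [-0.017  0.006 -1.   ]
handle 1503 [ 585.7 -154.7] [130.6  14.8] 78.5 z [0.0936 0.1052 0.1067]
top50 1395 [ 582.7 -151.5] [133.4 169.2] 80.4 z [0.0415 0.049  0.0509]
```

View pics/w2.png

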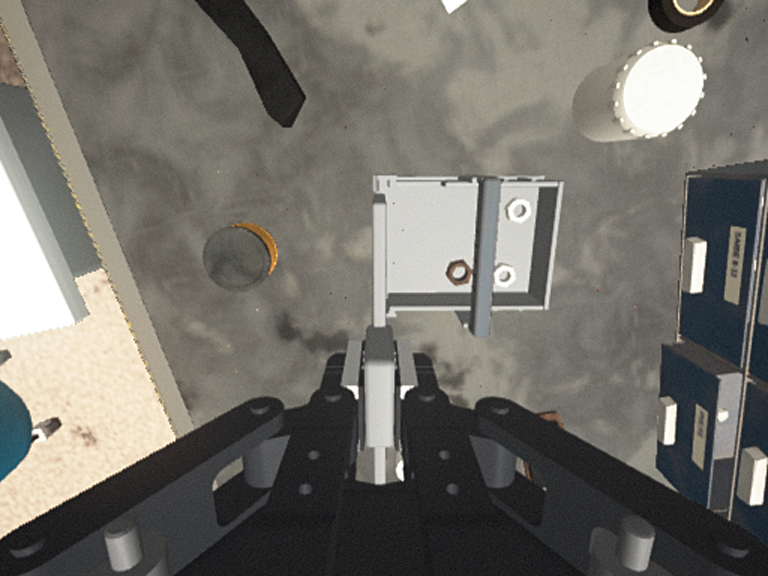

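The picture shows the held gate at (380,330), edge-on, and the tote with its open end at x≈380 and handle at x≈485. The nuts are at (518,210), (505,275) and (458,271). I refine the tote's yaw and slot, and where the held gate sits.

Run:
```python
from h import *
f=load('wrist'); c=cloud(f).reshape(-1,3); c=c[np.isfinite(c).all(1)]*1000
g=c[(c[:,2]>225)&(c[:,2]<290)&(np.hypot(c[:,0]-500,c[:,1]+134)<80)]
t=c[np.hypot(c[:,0]-582,c[:,1]+152)<130]
b=t[(abs(t[:,2])<20)]
h=t[(t[:,2]>100)&(t[:,2]<112)]; d=np.ravel(cv2.fitLine(h[:,:2].astype(np.float32),cv2.DIST_HUBER,0,.01,.01)); print('handle yaw',np.degrees(np.arctan2(d[1],d[0]))-90,'c',d[2:], 'ext',[(h[:,:2]@[np.cos(a),np.sin(a)]).min().round(1) for a in (0,)])
for yaw in (-11.5,-12):
    a=np.radians(yaw); M=np.array([[np.cos(a),np.sin(a)],[-np.sin(a),np.cos(a)]])
    o=np.array([585.7,-154.7])-M.T@[2,0]
    q=np.c_[(t[:,:2]-o)@M.T,t[:,2]]; w5=q[(q[:,2]>44)&(q[:,2]<56)]
    for lo,hi in((-95,-70),(-66,-30),(-28,10),(20,60),(70,95)):
        s=w5[(w5[:,0]>lo)&(w5[:,0]<hi)]
        for sg in(1,-1):
            k=s[(s[:,1]*sg>50)]
            if len(k)>3: print(yaw,'x',lo,hi,'y',sg,len(k),np.round(np.percentile(k[:,1],[2,50,98]),1),'x',np.round(np.percentile(k[:,0],[2,98]),1))
    bw=w5[(w5[:,0]>65)]
    for y0 in(-50,0,50): k=bw[abs(bw[:,1]-y0)<12]; print('back',y0,np.round(np.percentile(k[:,0],[5,50,95]),1))
    lo=q[(q[:,2]>1)&(q[:,2]<8)&(abs(q[:,1])<45)&(q[:,0]<-60)]; print('floor front edge',np.percentile(lo[:,0],[0.5,2,5]).round(1))
    G=(g[:,:2]-o)@M.T
    for z0 in range(225,290,15):
        k=(g[:,2]>z0)&(g[:,2]<z0+15)
        if k.sum()>5: print('gate z',z0,k.sum(),'x',np.percentile(G[k,0],[3,50,97]).round(1),'y',np.percentile(G[k,1],[1,99]).round(1))
print('tcp tote frame', (np.array(robot.sense()['tcp_pos'][:2])*1000-o)@M.T)
```

```text
handle yaw -11.714462 c [ 585.571   -150.45787] ext [np.float64(566.4)]
-11.5 x -95 -70 y 1 94 [53.  61.8 65.8] x [-87.9 -70.5]
-11.5 x -95 -70 y -1 35 [-66.  -61.3 -56.1] x [-76.3 -70.4]
-11.5 x -66 -30 y -1 99 [-60.4 -57.6 -56. ] x [-64.7 -30.9]
-11.5 x -28 10 y 1 90 [55.9 58.5 64.1] x [-24.    4.2]
-11.5 x -28 10 y -1 115 [-62.1 -58.8 -56.1] x [-26.6   4. ]
-11.5 x 20 60 y 1 117 [55.3 58.  61.9] x [26.  58.9]
-11.5 x 20 60 y -1 107 [-61.4 -58.1 -56.2] x [26.1 59.6]
-11.5 x 70 95 y 1 50 [51.  56.5 60.2] x [70.2 80.3]
-11.5 x 70 95 y -1 44 [-60.1 -56.7 -50.3] x [71.2 80.2]
back -50 [66.8 76.4 79.9]
back 0 [75.9 77.2 80.5]
back 50 [67.1 76.7 80.2]
floor front edge [-129.6 -124.9 -114.3]
gate z 240 14 x [-86.3 -84.3 -82.3] y [63.  63.4]
gate z 255 17 x [-86.7 -84.7 -82.4] y [62.4 63.4]
gate z 270 1059 x [-87.6 -84.9 -82.3] y [-52.4  63.2]
gate z 285 167 x [-100.1  -84.7  -69.9] y [ 9.4 18.6]
-12 x -95 -70 y 1 94 [52.2 61.1 65. ] x [-88.4 -71.1]
-12 x -95 -70 y -1 27 [-66.5 -62.  -56.7] x [-75.7 -71.3]
-12 x -66 -30 y -1 101 [-60.9 -57.9 -56.4] x [-65.5 -30.4]
-12 x -28 10 y 1 90 [55.9 58.4 64. ] x [-24.5   3.7]
-12 x -28 10 y -1 117 [-62.1 -58.8 -56.2] x [-27.4   4.6]
-12 x 20 60 y 1 119 [55.8 58.4 62.2] x [25.5 58.8]
-12 x 20 60 y -1 104 [-61.  -57.8 -55.8] x [26.6 58.5]
-12 x 70 95 y 1 52 [50.6 56.5 60.8] x [70.4 79.8]
-12 x 70 95 y -1 45 [-59.5 -56.1 -50.3] x [70.3 80.7]
back -50 [67.2 76.7 80.4]
back 0 [75.9 77.3 80.7]
back 50 [67.4 76.4 79.8]
floor front edge [-129.6 -125.  -113.3]
gate z 240 14 x [-86.8 -84.9 -82.9] y [62.3 62.7]
gate z 255 17 x [-87.3 -85.2 -82.9] y [61.7 62.6]
gate z 270 1059 x [-87.5 -84.8 -82.6] y [-53.1  62.5]
gate z 285 167 x [-100.2  -84.9  -70. ] y [ 8.6 17.9]
tcp tote frame [-85.3172823    2.54469122]
```

```bash
python3 -m jog '[[0.0,[0.0,0.002,0.05],-0.3],[0.0,[0.0,0.004,0.1],-0.3],[0.0,[0.0005,0.005,0.14],-0.3],[0.0,[0.0005,0.0051,0.162],-0.3],[0.0,[0.0005,0.0051,0.162],-0.3],[0.0,[0.0005,0.0051,0.162],-0.3],[0.0,[0.0005,0.0051,0.162],-0.3]]'
python3 - <<'E'
from h import *
shift((.5061,-.1379,.0487),78.3)
f=grab('wrist'); save(f,'w3.png',(170,60,340,260),3)
c=cloud(f).reshape(-1,3)*1000
a=np.radians(-11.7); M=np.array([[np.cos(a),np.sin(a)],[-np.sin(a),np.cos(a)]]); o=np.array([583.7,-154.3])
q=np.c_[(c[:,:2]-o)@M.T,c[:,2]]
q=q[(abs(q[:,1])<85)&(q[:,0]>-110)&(q[:,0]<100)]
G=q[(q[:,2]>112)&(q[:,2]<126)&(q[:,0]<-60)]
for y0 in(20,30,40,50,58): k=G[abs(G[:,1]-y0)<5]; print('gate y',y0,len(k),np.percentile(k[:,0],[3,50,97]).round(1) if len(k) else '')
print('gate ymax',np.percentile(G[:,1],[99]).round(1), 'z',np.percentile(q[(q[:,0]<-60)&(q[:,2]>70)&(q[:,1]>59)][:,2],[2,98]).round(1))
L=q[(q[:,2]>38)&(q[:,2]<56)&(q[:,0]<-66)&(q[:,1]>40)]
for z0 in(38,42,46,50): k=L[(L[:,2]>z0)&(L[:,2]<z0+4)];print('lip z',z0,len(k),'x',np.percentile(k[:,0],[2,25,50,75,98]).round(1) if len(k) else '','y',np.percentile(k[:,1],[2,98]).round(1) if len(k) else '')
H=q[(q[:,2]>100)&(q[:,2]<112)&(q[:,0]>-30)];print('handle x',np.percentile(H[:,0],[3,50,97]).round(1))
E
```

```text
clock: 10.95
tcp_pos: [0.5075, -0.1385, 0.1223]
eef_rot: [3.132, 0.018, 1.366]
force: [-1.3, 0.4, -0.3]
opening: 0.0092
gripper_force: 40.4
shift [ 0.0017 -0.0021  0.0735] turn -0.0 at [ 0.5075 -0.1385  0.1223] [179.5   1.   78.3] t 10.95
gate y 20 184 [-80.3 -77.8 -75. ]
gate y 30 176 [-80.  -77.8 -75.1]
gate y 40 182 [-79.9 -77.8 -75.1]
gate y 50 190 [-79.9 -77.5 -75.2]
gate y 58 164 [-79.8 -77.5 -75.2]
gate ymax [60.3] z [ 99.5 263.4]
lip z 38 2 x [-74.8 -74.8 -74.8 -74.8 -74.8] y [59.1 59.8]
lip z 42 33 x [-84.3 -83.5 -83.5 -82.7 -74.8] y [52.7 61.5]
lip z 46 162 x [-85.7 -83.3 -75.3 -71.9 -68.8] y [53.3 66.2]
lip z 50 159 x [-88.7 -87.2 -85.7 -74.2 -68.3] y [53.  66.3]
handle x [-5.   0.3  7.7]
```

View pics/w3.png

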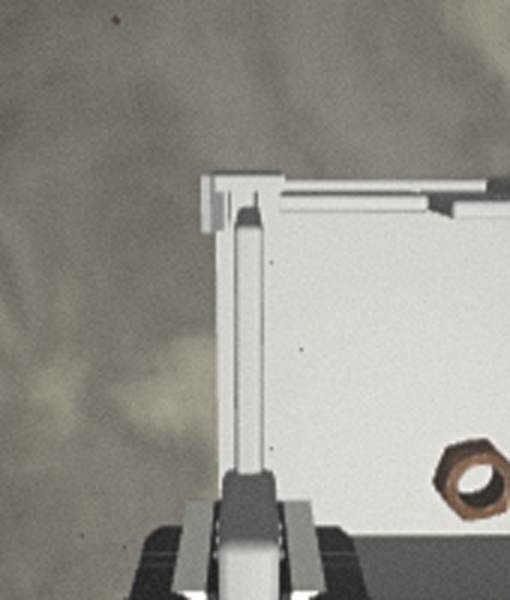

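The picture shows the gate edge at crop x 235–263, inside the slot with its +y end at (248,215) just within the cheek. It needs about 1 mm towards the robot. I lower it down the slot.

```bash
python3 -m jog '[[0.0,[0.0007,-0.0016,0.008],0],[0.0,[0.001,-0.0017,0.016],0],[0.0,[0.001,-0.0018,0.024],0],[0.0,[0.0012,-0.0018,0.032],0],[0.0,[0.0012,-0.0018,0.04],0],[0.0,[0.0014,-0.0019,0.046],0],[0.0,[0.0014,-0.0019,0.046],0]]'
python3 -c "
from h import *
st();shift((.5061,-.1379,.0487),78.3)"
```

```text
clock: 11.88
tcp_pos: [0.505, -0.1374, 0.0742]
eef_rot: [3.135, 0.017, 1.366]
force: [1.6, -0.0, -1.4]
opening: 0.0094
gripper_force: 40.4
q [-0.475  0.153  1.982 -0.018  0.996 -0.26 ] zaxis [ 0.0028 -0.0182 -0.9998] F [ 1.6 -0.  -1.4] t 11.875
 world (1, 0, 0) -> tool [0.204 0.979 0.003]
 world (0, 1, 0) -> tool [ 0.979 -0.204 -0.018]
 world (0, 0, 1) -> tool [-0.017  0.006 -1.   ]
shift [0.0002 0.001  0.0255] turn -0.1 at [ 0.505  -0.1374  0.0742] [179.6   1.   78.2] t 11.875
```

```bash
python3 -m jog '[[0.0,[0.0,0.0003,0.007],0],[0.0,[0.0001,0.0005,0.014],0],[0.0,[0.0002,0.0006,0.02],0],[0.0,[0.0002,0.0006,0.0245],0],[0.0,[0.0002,0.0006,0.0265],0],[0.0,[0.0002,0.0006,0.0265],0]]'
python3 -c "
from h import *
st();shift((.5061,-.1379,.0487),78.3)"
```

```text
clock: 12.62
tcp_pos: [0.5058, -0.1378, 0.0487]
eef_rot: [3.136, 0.017, 1.366]
force: [-2.4, 1.4, 4.5]
opening: 0.0095
gripper_force: 41.3
q [-0.475  0.2    1.985 -0.018  0.946 -0.259] zaxis [ 0.0024 -0.0181 -0.9998] F [-2.4  1.4  4.5] t 12.625
 world (1, 0, 0) -> tool [0.204 0.979 0.002]
 world (0, 1, 0) -> tool [ 0.979 -0.203 -0.018]
 world (0, 0, 1) -> tool [-0.017  0.006 -1.   ]
shift [-0.0001  0.0004 -0.    ] turn -0.0 at [ 0.5058 -0.1378  0.0487] [179.7   1.   78.3] t 12.625
```

```bash
python3 -m jog '[[0.04,[0,0,0],0],[0.04,[0,0,0],0],[0.04,[0,0,0],0],[0.04,[0,0,-0.02],0],[0.06,[0,0,-0.06],0],[0.085,[-0.003,0.03,-0.12],0],[0.085,[-0.004,0.05,-0.16],0],[0.085,[-0.004,0.05,-0.16],0]]'
python3 - <<'E'
from h import *
f=grab('wrist'); save(f,'w4.png',(130,40,360,240),3)
c=cloud(f).reshape(-1,3)*1000
a=np.radians(-11.7); M=np.array([[np.cos(a),np.sin(a)],[-np.sin(a),np.cos(a)]]); o=np.array([583.7,-154.3])
q=np.c_[(c[:,:2]-o)@M.T,c[:,2]]
q=q[(abs(q[:,1])<85)&(q[:,0]>-110)&(q[:,0]<100)]
T=q[(q[:,2]>66)&(q[:,2]<90)&(q[:,0]<-60)];print('tab',len(T),np.percentile(T,[3,50,97],axis=0).round(1).tolist())
G=q[(q[:,2]>44)&(q[:,2]<60)&(q[:,0]<-70)&(abs(q[:,1])<50)];print('plate',len(G),np.percentile(G,[3,50,97],axis=0).round(1).tolist())
H=q[(q[:,2]>100)&(q[:,2]<112)&(abs(q[:,0])<30)];print('handle',np.percentile(H,[2,50,98],axis=0).round(1).tolist())
st()
E
```

```text
clock: 13.62
tcp_pos: [0.5567, -0.1505, 0.2136]
eef_rot: [3.126, 0.02, 1.366]
force: [-0.1, -0.1, -0.2]
opening: 0.0846
gripper_force: 0.0
tab 336 [[-83.9, -13.9, 68.9], [-78.3, 1.5, 77.3], [-74.0, 15.8, 78.9]]
plate 323 [[-81.5, -47.7, 46.3], [-78.3, 16.0, 49.7], [-74.3, 48.7, 57.2]]
handle [[-4.8, -61.6, 102.5], [1.7, 7.2, 105.4], [8.7, 63.1, 107.0]]
q [-0.454  0.083  1.78  -0.016  1.264 -0.244] zaxis [ 0.0061 -0.02   -0.9998] F [-0.2 -0.3 -1.1] t 13.675
 world (1, 0, 0) -> tool [0.203 0.979 0.006]
 world (0, 1, 0) -> tool [ 0.979 -0.203 -0.02 ]
 world (0, 0, 1) -> tool [-0.018  0.01  -1.   ]
```

View pics/w4.png

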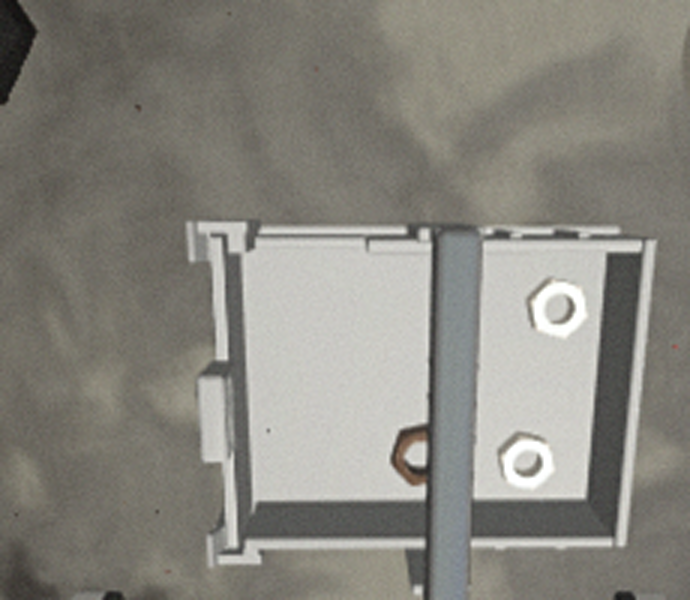

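The gate is home: its tab top is at 77–78 mm and the plate is level with the walls, centred at x −78. Now I grip the handle.

```bash
python3 -m jog '[[0.085,[0.002,0.014,0.03],0],[0.085,[0.003,0.028,0.06],0],[0.085,[0.004,0.028,0.1],0],[0.085,[0.0045,0.0278,0.1365],0],[0.085,[0.0045,0.0278,0.1365],0],[0.01,[0.0045,0.0278,0.1365],0],[0.01,[0.0045,0.0278,0.1365],0],[0.01,[0.0045,0.0278,0.1365],0],[0.01,[0.0045,0.0278,0.1365],0],[0.01,[0.0045,0.0278,0.1365],0],[0.01,[0.0045,0.0278,0.1365],0]]' 110
python3 -c "
from h import *
st();shift((.60,-.155,.60),110)"
```

```text
clock: 15.05
tcp_pos: [0.5832, -0.1533, 0.0738]
eef_rot: [3.132, 0.018, 1.366]
force: [1.6, -0.4, 5.6]
opening: 0.0125
gripper_force: 107.9
q [-0.438  0.32   1.78  -0.018  1.028 -0.224] zaxis [ 0.0059 -0.0196 -0.9998] F [ 1.6 -0.4  5.6] t 15.05
 world (1, 0, 0) -> tool [0.204 0.979 0.006]
 world (0, 1, 0) -> tool [ 0.979 -0.203 -0.02 ]
 world (0, 0, 1) -> tool [-0.018  0.01  -1.   ]
shift [-0.0078  0.0219 -0.526 ] turn -31.7 at [ 0.5832 -0.1533  0.0738] [179.4   1.   78.3] t 15.05
```

```bash
python3 -m jog '[[0.01,[0,0,-0.01],0],[0.01,[0,0,-0.03],0],[0.01,[0,0,-0.06],0],[0.01,[0,0.002,-0.1],0],[0.01,[-0.001,0.004,-0.15],-4],[0.01,[-0.002,0.006,-0.2],-8],[0.01,[-0.003,0.01,-0.25],-12],[0.01,[-0.005,0.014,-0.3],-17],[0.01,[-0.006,0.018,-0.35],-22],[0.01,[-0.007,0.02,-0.4],-26],[0.01,[-0.008,0.022,-0.44],-30],[0.01,[-0.008,0.022,-0.47],-32]]'
python3 -c "
from h import *
st()"
```

```text
clock: 16.55
tcp_pos: [0.5997, -0.1561, 0.5449]
eef_rot: [-3.139, 0.019, 1.926]
force: [0.5, 0.0, -3.8]
opening: 0.0121
gripper_force: 107.6
q [-0.431  0.107  1.158 -0.016  1.865 -0.79 ] zaxis [ 0.0038 -0.0188 -0.9998] F [ 0.5  0.  -3.8] t 16.55
 world (1, 0, 0) -> tool [-0.347  0.938  0.004]
 world (0, 1, 0) -> tool [ 0.938  0.347 -0.019]
 world (0, 0, 1) -> tool [-0.019 -0.003 -1.   ]
```

```bash
python3 -m jog '[[0.01,[-0.03,0.03,-0.03],0],[0.01,[-0.06,0.06,-0.06],0],[0.01,[-0.09,0.09,-0.09],0],[0.01,[-0.12,0.12,-0.12],0],[0.01,[-0.15,0.15,-0.15],0],[0.01,[-0.18,0.18,-0.18],0],[0.01,[-0.21,0.21,-0.21],0],[0.01,[-0.24,0.24,-0.24],0]]'
python3 -c "
from h import *
st()"
```

```text
clock: 17.55
tcp_pos: [0.7412, -0.2347, 0.6495]
eef_rot: [3.117, 0.041, 1.924]
force: [-0.1, -0.1, -3.4]
opening: 0.012
gripper_force: 108.2
q [-0.448  0.737  0.126 -0.014  2.231 -0.811] zaxis [ 0.0377 -0.0303 -0.9988] F [-0.1 -0.1 -3.4] t 17.55
 world (1, 0, 0) -> tool [-0.346  0.938  0.038]
 world (0, 1, 0) -> tool [ 0.937  0.347 -0.03 ]
 world (0, 0, 1) -> tool [-0.041  0.025 -0.999]
```

```bash
python3 -m jog '[[0.01,[-0.2,0.2,-0.2],0],[0.01,[-0.2,0.2,-0.2],0]]' | sed -n 1,3p
python3 -c "
from h import *
st()"; python3 -m jog '[[0.01,[-0.2,0.2,-0.02],0],[0.01,[-0.2,0.2,-0.02],0]]' | sed -n 1,3p
python3 -c "
from h import *
st()"
```

```text
clock: 17.8
tcp_pos: [0.7459, -0.2474, 0.6496]
eef_rot: [3.092, 0.061, 1.923]
q [-0.462  0.738  0.127 -0.007  2.198 -0.82 ] zaxis [ 0.0679 -0.0403 -0.9969] F [-0.1  0.4 -5.5] t 17.8
 world (1, 0, 0) -> tool [-0.344  0.936  0.068]
 world (0, 1, 0) -> tool [ 0.937  0.348 -0.04 ]
 world (0, 0, 1) -> tool [-0.061  0.05  -0.997]
clock: 18.05
tcp_pos: [0.7802, -0.2717, 0.6079]
eef_rot: [3.069, 0.08, 1.922]
q [-4.710e-01  7.910e-01  1.280e-01 -1.000e-03  2.114e+00 -8.260e-01] zaxis [ 0.0953 -0.0497 -0.9942] F [ 0.4  0.3 -4.4] t 18.05
 world (1, 0, 0) -> tool [-0.343  0.935  0.095]
 world (0, 1, 0) -> tool [ 0.936  0.349 -0.05 ]
 world (0, 0, 1) -> tool [-0.08   0.072 -0.994]
```

```bash
J="python3 -m jog"
$J '[[0.01,[-0.17,0.2,-0.2],0]]' | sed -n 3p
$J '[[0.01,[-0.17,0.2,-0.2],0]]' | sed -n 3p
$J '[[0.01,[-0.17,0.2,-0.2],0]]' | sed -n 3p
python3 -m jog '[[0.01,[-0.17,0.2,-0.2],0]]' | sed -n 1,3p
python3 -c "
from h import *
st()"
```

```text
eef_rot: [3.05, 0.094, 1.92]
eef_rot: [3.018, 0.122, 1.918]
eef_rot: [2.991, 0.144, 1.915]
clock: 18.55
tcp_pos: [0.7804, -0.272, 0.6564]
eef_rot: [2.966, 0.165, 1.912]
q [-0.477  0.737  0.127  0.02   2.038 -0.822] zaxis [ 0.2186 -0.0935 -0.9713] F [-0.8 -0.4 -4.6] t 18.55
 world (1, 0, 0) -> tool [-0.33   0.918  0.219]
 world (0, 1, 0) -> tool [ 0.93   0.356 -0.094]
 world (0, 0, 1) -> tool [-0.164  0.172 -0.971]
```

```bash
python3 -m jog '[[0.01,[-0.18,0.22,-0.15],0]]' | sed -n 3p
python3 -m jog '[[0.01,[-0.18,0.22,-0.15],0]]' | sed -n 3p
python3 -m jog '[[0.01,[-0.18,0.22,-0.14],0]]' | sed -n 3p
python3 -m jog '[[0.01,[-0.18,0.22,-0.13],0]]' | sed -n 2,3p
python3 -m jog '[[0.01,[-0.18,0.22,-0.12],0]]' | sed -n 3p
python3 -m jog '[[0.01,[-0.18,0.22,-0.11],0]]' | sed -n 3p
python3 -m jog '[[0.01,[-0.18,0.22,-0.1],0]]' | sed -n 1,6p
python3 -c "
from h import *
st()"
```

```text
eef_rot: [2.939, 0.186, 1.908]
eef_rot: [2.915, 0.205, 1.903]
eef_rot: [2.888, 0.225, 1.898]
tcp_pos: [0.798, -0.276, 0.6828]
eef_rot: [2.861, 0.246, 1.892]
eef_rot: [2.833, 0.267, 1.886]
eef_rot: [2.804, 0.288, 1.878]
clock: 19.42
tcp_pos: [0.8106, -0.2787, 0.7061]
eef_rot: [2.776, 0.308, 1.87]
force: [-0.2, 0.3, -4.1]
opening: 0.0123
gripper_force: 108.2
q [-0.478  0.698  0.127  0.051  1.844 -0.809] zaxis [ 0.4257 -0.1652 -0.8897] F [-0.2  0.3 -4.1] t 19.425
 world (1, 0, 0) -> tool [-0.281  0.86   0.426]
 world (0, 1, 0) -> tool [ 0.91   0.379 -0.165]
 world (0, 0, 1) -> tool [-0.304  0.341 -0.89 ]
```

```bash
python3 -m jog '[[0.01,[0.01,-0.01,0.002],0],[0.01,[0.035,-0.03,0.005],0],[0.01,[0.065,-0.06,0.01],0],[0.01,[0.1,-0.09,0.015],0],[0.01,[0.135,-0.12,0.02],0],[0.01,[0.17,-0.15,0.026],0],[0.01,[0.195,-0.174,0.029],0],[0.01,[0.202,-0.181,0.03],0],[0.01,[0.202,-0.181,0.03],0]]'
python3 -c "
from h import *
st();shift((.58,-.15,.216),robot.sense()['eef_rot'][2]*57.2958)"
```

```text
clock: 20.55
tcp_pos: [0.6103, -0.1683, 0.557]
eef_rot: [2.776, 0.308, 1.87]
force: [0.5, -0.2, -4.6]
opening: 0.0125
gripper_force: 108.4
q [-0.466 -0.142  1.432  0.044  1.38  -0.821] zaxis [ 0.4253 -0.1653 -0.8898] F [ 0.5 -0.2 -4.6] t 20.55
 world (1, 0, 0) -> tool [-0.281  0.86   0.425]
 world (0, 1, 0) -> tool [ 0.91   0.379 -0.165]
 world (0, 0, 1) -> tool [-0.303  0.341 -0.89 ]
shift [ 0.1287 -0.1353  0.2876] turn -0.0 at [ 0.6103 -0.1683  0.557 ] [159.   17.7 107.2] t 20.55
```

```bash
python3 -m jog '[[0.01,[0.007,-0.007,0.015],0],[0.01,[0.02,-0.02,0.044],0],[0.01,[0.037,-0.039,0.082],0],[0.01,[0.054,-0.057,0.12],0],[0.01,[0.071,-0.075,0.16],0],[0.01,[0.088,-0.093,0.198],0],[0.01,[0.104,-0.11,0.234],0],[0.01,[0.118,-0.124,0.265],0],[0.01,[0.126,-0.132,0.281],0],[0.01,[0.129,-0.135,0.288],0],[0.01,[0.129,-0.135,0.288],0],[0.01,[0.129,-0.135,0.288],0]]'
python3 - <<'E'
from h import *
st()
a=grab('side');b=grab('wrist')
A=a['pixels'][120:280,150:400];B=b['pixels'][20:320,110:410]
im=np.vstack([cv2.resize(A,(450,288)),cv2.resize(B,(450,300)) if 0 else cv2.resize(b['pixels'],(400,300))[:, :400] if 0 else cv2.copyMakeBorder(cv2.resize(b['pixels'],(410,308)),0,0,0,40,cv2.BORDER_CONSTANT)])
cv2.imwrite('pics/f1.png',im[...,::-1])
for n,f in(('side',a),('wrist',b)):
    c=cloud(f); s=c[(np.hypot(c[...,0]-.53,c[...,1]+.15)<.16)&(c[...,2]>.05)]
    i=np.argsort(s[:,2])[:8]; print(n,np.round(s[i],3).tolist())
E
```

```text
clock: 22.05
tcp_pos: [0.5811, -0.1501, 0.217]
eef_rot: [2.775, 0.309, 1.87]
force: [-0.1, -0.6, -4.8]
opening: 0.0125
gripper_force: 108.4
q [-0.459 -0.106  2.009  0.058  0.766 -0.848] zaxis [ 0.4265 -0.1659 -0.8892] F [-0.1 -0.6 -4.8] t 22.05
 world (1, 0, 0) -> tool [-0.281  0.86   0.426]
 world (0, 1, 0) -> tool [ 0.91   0.38  -0.166]
 world (0, 0, 1) -> tool [-0.305  0.342 -0.889]
side [[0.515, -0.136, 0.106], [0.518, -0.135, 0.109], [0.519, -0.133, 0.11], [0.513, -0.136, 0.11], [0.515, -0.135, 0.11], [0.523, -0.131, 0.111], [0.521, -0.132, 0.111], [0.533, -0.131, 0.111]]
wrist [[0.53, -0.142, 0.112], [0.529, -0.143, 0.112], [0.527, -0.144, 0.112], [0.532, -0.132, 0.112], [0.527, -0.143, 0.112], [0.533, -0.131, 0.112], [0.532, -0.132, 0.112], [0.528, -0.143, 0.112]]
```

View pics/f1.png

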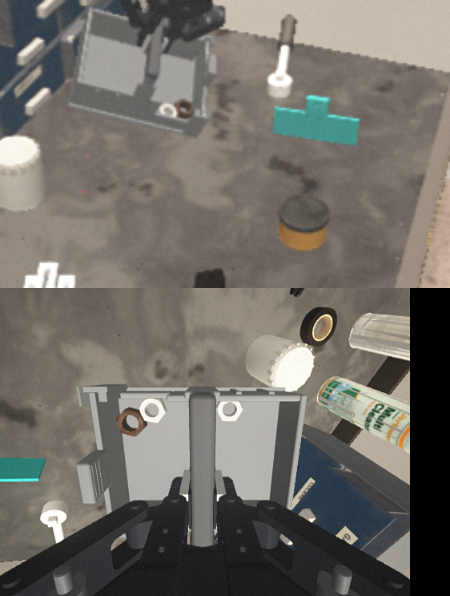

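The picture shows the rusty nut at (130,422) and one white nut at (152,410) near the corner. The third, at (230,408), has stuck against the +y wall beyond the handle. I sweep the fall line more towards the gate, then more towards the wall, by turning the tool.

```bash
python3 -m jog '[[0.01,[0,0,0],8],[0.01,[0,0,0],16],[0.01,[0,0,0],24],[0.01,[0,0,0],32],[0.01,[0,0,0],38],[0.01,[0,0,0],40],[0.01,[0,0,0],40],[0.01,[0,0,0],40],[0.01,[0,0,0],40],[0.01,[0,0,0],40],[0.01,[0,0,0],40],[0.01,[0,0,0],40]]' | head -3
python3 -m jog '[[0.01,[0,0,0],-8],[0.01,[0,0,0],-16],[0.01,[0,0,0],-24],[0.01,[0,0,0],-32],[0.01,[0,0,0],-40],[0.01,[0,0,0],-48],[0.01,[0,0,0],-56],[0.01,[0,0,0],-64],[0.01,[0,0,0],-68],[0.01,[0,0,0],-68],[0.01,[0,0,0],-68],[0.01,[0,0,0],-68]]' | head -3
python3 -m jog '[[0.01,[0,0,0],0],[0.01,[0,0,0],0],[0.01,[0,0,0],0],[0.01,[0,0,0],8],[0.01,[0,0,0],16],[0.01,[0,0,0],24],[0.01,[0,0,0],28],[0.01,[0,0,0],28],[0.01,[0,0,0],28]]' | head -7
python3 - <<'E'
from h import *
st()
b=grab('wrist'); save(b,'f2.png',(80,90,300,280),3)
E
```

```text
clock: 23.65
tcp_pos: [0.5799, -0.1494, 0.215]
eef_rot: [2.67, 0.013, 1.227]
clock: 25.15
tcp_pos: [0.5799, -0.1494, 0.215]
eef_rot: [2.966, 0.44, 2.377]
clock: 26.28
tcp_pos: [0.5799, -0.1494, 0.2151]
eef_rot: [2.778, 0.308, 1.872]
force: [-0.4, -0.7, -5.5]
opening: 0.0125
gripper_force: 108.3
q [-0.459 -0.106  2.012  0.058  0.766 -0.849] zaxis [ 0.424  -0.1647 -0.8906] F [-0.4 -0.7 -5.5] t 26.275
 world (1, 0, 0) -> tool [-0.283  0.86   0.424]
 world (0, 1, 0) -> tool [ 0.91   0.38  -0.165]
 world (0, 0, 1) -> tool [-0.303  0.339 -0.891]
```

View pics/f2.png

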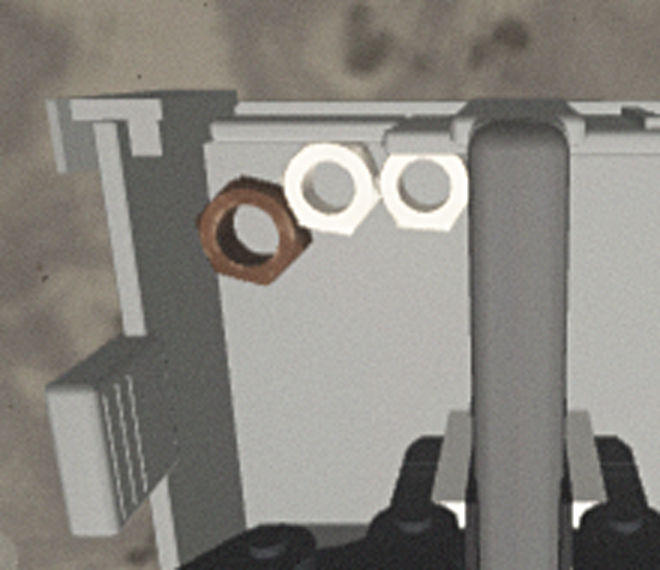

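All three nuts have gathered: rusty at (255,230) on the gate, white at (330,187) and (425,190) along the notched wall. The rusty nut keeps the white ones from packing tightly. One wider sweep should free it.

```bash
python3 -m jog '[[0.01,[0,0,0],10],[0.01,[0,0,0],20],[0.01,[0,0,0],30],[0.01,[0,0,0],40],[0.01,[0,0,0],50],[0.01,[0,0,0],60],[0.01,[0,0,0],68],[0.01,[0,0,0],72],[0.01,[0,0,0],72],[0.01,[0,0,0],72],[0.01,[0,0,0],72]]' | head -3
python3 -m jog '[[0.01,[0,0,0],-10],[0.01,[0,0,0],-20],[0.01,[0,0,0],-30],[0.01,[0,0,0],-40],[0.01,[0,0,0],-50],[0.01,[0,0,0],-60],[0.01,[0,0,0],-70],[0.01,[0,0,0],-80],[0.01,[0,0,0],-88],[0.01,[0,0,0],-92],[0.01,[0,0,0],-92],[0.01,[0,0,0],-92]]' | head -3
python3 -m jog '[[0.01,[0,0,0],0],[0.01,[0,0,0],0],[0.01,[0,0,0],8],[0.01,[0,0,0],16],[0.01,[0,0,0],20],[0.01,[0,0,0],20],[0.01,[0,0,0],20]]' | head -7
python3 - <<'E'
from h import *
st()
b=grab('wrist'); save(b,'f3.png',(80,90,300,280),3)
E
```

```text
clock: 27.7
tcp_pos: [0.5799, -0.1494, 0.215]
eef_rot: [2.726, -0.231, 0.721]
clock: 29.2
tcp_pos: [0.5799, -0.1494, 0.215]
eef_rot: [2.903, 0.412, 2.226]
clock: 30.08
tcp_pos: [0.5799, -0.1495, 0.2151]
eef_rot: [2.777, 0.308, 1.872]
force: [-0.3, -0.9, -3.9]
opening: 0.0123
gripper_force: 108.3
q [-0.459 -0.106  2.012  0.058  0.766 -0.849] zaxis [ 0.424  -0.1647 -0.8906] F [-0.3 -0.9 -3.9] t 30.075
 world (1, 0, 0) -> tool [-0.283  0.86   0.424]
 world (0, 1, 0) -> tool [ 0.91   0.38  -0.165]
 world (0, 0, 1) -> tool [-0.303  0.339 -0.891]
```

View pics/f3.png

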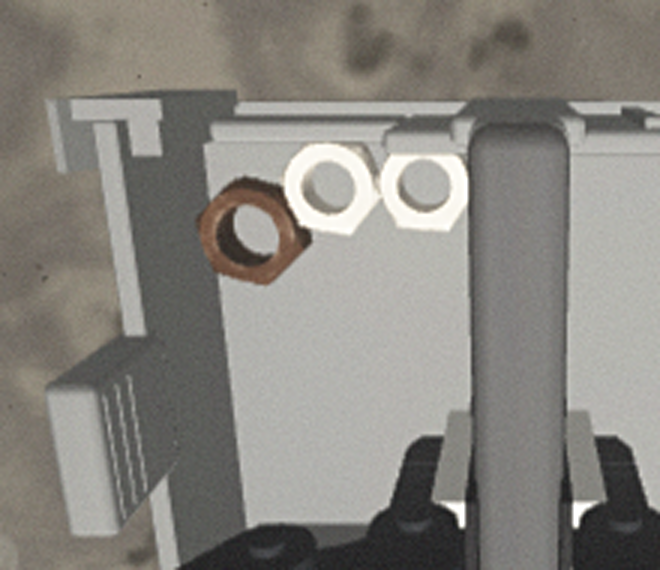

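```bash
cat >> h.py <<'E'
def nuts():
    f=grab('wrist'); s=robot.sense(); M=R.from_euler('xyz',s['eef_rot']).as_matrix()
    p=(cloud(f)-s['tcp_pos'])@M*1000
    q=np.stack([p[...,1]+2,p[...,0],73.8-p[...,2]],-1)
    ins=(q[...,0]>-74)&(q[...,0]<74)&(abs(q[...,1])<60)&(f['range_z']>0)
    fl=ins&(abs(q[...,2]-4)<12)&(abs(q[...,0]+40)<25)&(abs(q[...,1])<25)
    A=np.c_[q[fl][:,:2],np.ones(fl.sum())]; k=np.linalg.lstsq(A,q[fl][:,2],rcond=None)[0]
    z=q[...,2]-(q[...,0]*k[0]+q[...,1]*k[1]+k[2])
    m=(ins&(z>8.5)&(z<18)&(q[...,1]<56)).astype(np.uint8)
    n,l,st_,_=cv2.connectedComponentsWithStats(m,connectivity=4)
    print('floor',np.round(k,3),'clock',s['clock'])
    for i in range(1,n):
        if st_[i,4]>25: 
            w_=q[l==i]; print('  n',st_[i,4],'mid',np.round((np.percentile(w_,3,axis=0)+np.percentile(w_,97,axis=0))/2,1),'size',np.round(np.ptp(np.percentile(w_,[3,97],axis=0),axis=0),1),'rgb',f['pixels'][l==i].mean(0).astype(int))
E
python3 -c "
from h import *
nuts()"
python3 -m jog '[[0.01,[0,0,0],10],[0.01,[0,0,0],20],[0.01,[0,0,0],30],[0.01,[0,0,0],40],[0.01,[0,0,0],50],[0.01,[0,0,0],60],[0.01,[0,0,0],68],[0.01,[0,0,0],72],[0.01,[0,0,0],72],[0.01,[0,0,0],72],[0.01,[0,0,0],72],[0.01,[0,0,0],72]]' | head -3
python3 -c "
from h import *
st();nuts()"
```

```text
floor [-0.01   0.023  3.456] clock 30.175
  n 1523 mid [-42.5  37.6  16.6] size [60.3 30.7  4.4] rgb [191 179 168]
  n 34 mid [-50.1 -56.7  13.5] size [10.4  1.1  4.3] rgb [80 80 78]
  n 47 mid [ 54.  -56.7  12.7] size [10.5  1.2  5. ] rgb [82 83 80]
clock: 31.68
tcp_pos: [0.5799, -0.1494, 0.215]
eef_rot: [2.726, -0.231, 0.721]
q [-0.459 -0.106  2.012  0.058  0.766  0.408] zaxis [ 0.4239 -0.1646 -0.8906] F [ 0.6 -0.4 -4.7] t 31.675
 world (1, 0, 0) -> tool [0.731 0.534 0.424]
 world (0, 1, 0) -> tool [ 0.642 -0.749 -0.165]
 world (0, 0, 1) -> tool [ 0.229  0.393 -0.891]
floor [-0.008  0.019  3.565] clock 31.725
  n 1510 mid [-42.4  37.1  16.5] size [60.5 30.8  4.8] rgb [195 184 172]
  n 27 mid [-49.9 -56.7  13.4] size [9.7 1.1 3.8] rgb [80 80 78]
  n 34 mid [ 55.  -56.5  13.2] size [9.4 1.3 4.5] rgb [81 82 80]
```

The cluster hasn't moved: the far white nut is still about 5 cm from the corner, wedged by friction. I tip the fall line towards the -y wall to loosen the pack, then bring it back.

```bash
python3 -m jog '[[0.01,[0,0,0],10],[0.01,[0,0,0],20],[0.01,[0,0,0],30],[0.01,[0,0,0],32],[0.01,[0,0,0],32],[0.01,[0,0,0],32],[0.01,[0,0,0],32]]' | sed -n 3p
python3 -c "
from h import *
nuts()"
python3 -m jog '[[0.01,[0,0,0],-10],[0.01,[0,0,0],-20],[0.01,[0,0,0],-30],[0.01,[0,0,0],-40],[0.01,[0,0,0],-50],[0.01,[0,0,0],-60],[0.01,[0,0,0],-70],[0.01,[0,0,0],-80],[0.01,[0,0,0],-80],[0.01,[0,0,0],-80],[0.01,[0,0,0],-80]]' | sed -n 3p
python3 -c "
from h import *
nuts()"
```

```text
eef_rot: [2.908, -0.414, 0.163]
floor [-0.012  0.024  3.421] clock 32.65
  n 1561 mid [-42.9  33.7  16.4] size [59.8 33.3  4.5] rgb [197 186 174]
  n 41 mid [ 54.1 -56.6  12.7] size [10.5  1.3  5. ] rgb [115 113 111]
  n 26 mid [-50.2 -56.6  13.6] size [9.  1.3 4. ] rgb [110 111 107]
eef_rot: [2.689, 0.138, 1.476]
floor [-0.011  0.027  3.459] clock 34.075
  n 1549 mid [-42.9  33.5  16.6] size [59.8 33.3  4.4] rgb [198 188 177]
  n 51 mid [ 53.9 -56.5  13. ] size [11.1  1.3  5.8] rgb [83 84 82]
  n 35 mid [-49.5 -56.6  13.6] size [10.5  1.2  4.6] rgb [81 81 79]
```

```bash
cat >> h.py <<'E'
def nuts2():
    "three nut hole/body centres by opening the mask apart"
    f=load('wrist'); s=robot.sense(); M=R.from_euler('xyz',s['eef_rot']).as_matrix()
    p=(cloud(f)-s['tcp_pos'])@M*1000
    X,Y,Z=p[...,1]+2,p[...,0],73.8-p[...,2]
    ok=(f['range_z']>0)&(X>-74)&(X<10)&(Y>-20)&(Y<56)&(Z>12)&(Z<24)
    red=f['pixels'].astype(int); rust=ok&(red[...,0]-red[...,2]>25); wh=ok&(red.min(-1)>150)
    mid=lambda a:np.round((np.percentile(a,3)+np.percentile(a,97))/2,1)
    print('rust',rust.sum(),mid(X[rust]),mid(Y[rust]))
    P=np.c_[X[wh],Y[wh]].astype(np.float32)
    _,lb,c=cv2.kmeans(P,2,None,(3,50,.1),5,cv2.KMEANS_PP_CENTERS)
    for i in(0,1): k=P[lb.ravel()==i]; print('white',len(k),mid(k[:,0]),mid(k[:,1]))
E
python3 -m jog '[[0.01,[0,0,0],0],[0.01,[0,0,0],0],[0.01,[0,0,0],0],[0.01,[0,0,0],0],[0.01,[0,0,0],0],[0.01,[0,0,0],0]]' | sed -n 1p
python3 -c "
from h import *
st();nuts();nuts2()"
```

```text
clock: 34.83
q [-0.459 -0.106  2.012  0.058  0.766 -0.429] zaxis [ 0.4239 -0.1646 -0.8906] F [-0.1  0.1 -4.5] t 34.825
 world (1, 0, 0) -> tool [0.093 0.901 0.424]
 world (0, 1, 0) -> tool [ 0.986 -0.024 -0.165]
 world (0, 0, 1) -> tool [-0.138  0.433 -0.891]
floor [-0.012  0.025  3.457] clock 34.875
  n 1539 mid [-43.   33.5  16.5] size [59.9 33.4  4.3] rgb [199 189 178]
  n 49 mid [ 54.1 -56.6  12.7] size [11.3  1.2  5.6] rgb [83 84 82]
  n 37 mid [-49.7 -56.8  13.8] size [10.6  1.   5. ] rgb [82 81 80]
rust 476 -59.0 26.8
white 490 -21.8 41.0
white 532 -45.3 39.9
```

```bash
python3 -m jog '[[0.01,[0,0,0],10],[0.01,[0,0,0],20],[0.01,[0,0,0],30],[0.01,[0,0,0],40],[0.01,[0,0,0],50],[0.01,[0,0,0],60],[0.01,[0,0,0],70],[0.01,[0,0,0],80],[0.01,[0,0,0],90],[0.01,[0,0,0],95],[0.01,[0,0,0],95]]' | sed -n 1p
python3 -c "
from h import *
st();nuts();nuts2()"
```

```text
clock: 36.25
q [-0.459 -0.106  2.012  0.058  0.766  1.228] zaxis [ 0.4238 -0.1647 -0.8906] F [-0.4 -0.2 -5.1] t 36.25
 world (1, 0, 0) -> tool [ 0.89  -0.17   0.424]
 world (0, 1, 0) -> tool [-0.109 -0.98  -0.165]
 world (0, 0, 1) -> tool [ 0.443  0.1   -0.891]
floor [-0.018  0.139  4.704] clock 36.3
  n 49 mid [-50.7  55.5  24.2] size [31.2  0.2  2.2] rgb [112 111 107]
  n 393 mid [-63.8  10.2  17.2] size [19.5 21.7  3. ] rgb [113  89  74]
  n 117 mid [-20.9  14.1  16.3] size [17.3  8.4  2. ] rgb [237 233 223]
  n 105 mid [ 54.8 -56.5   9.1] size [15.9  1.2  8.7] rgb [130 129 126]
  n 85 mid [-49.6 -56.6  10.4] size [13.   1.4  7.6] rgb [128 129 125]
rust 472 -63.6 11.6
white 521 -45.1 24.9
white 492 -21.9 21.0
```

```bash
python3 -m jog '[[0.01,[0,0,0],-10.7],[0.01,[0,0,0],-21.4],[0.01,[0,0,0],-32],[0.01,[0,0,0],-42.8],[0.01,[0,0,0],-53.5],[0.01,[0,0,0],-64],[0.01,[0,0,0],-75],[0.01,[0,0,0],-85],[0.01,[0,0,0],-96],[0.01,[0,0,0],-107],[0.01,[0,0,0],-118],[0.01,[0,0,0],-123]]' | sed -n 1p
python3 -c "
from h import *
st();nuts();nuts2()"
python3 -m jog '[[0.01,[0,0,0],0],[0.01,[0,0,0],0],[0.01,[0,0,0],0],[0.01,[0,0,0],0]]' | sed -n 1p
python3 -c "
from h import *
nuts();nuts2()"
```

```text
clock: 37.8
q [-0.459 -0.106  2.012  0.058  0.766 -0.923] zaxis [ 0.424  -0.1644 -0.8906] F [ 0.4 -0.5 -4.3] t 37.8
 world (1, 0, 0) -> tool [-0.345  0.837  0.424]
 world (0, 1, 0) -> tool [ 0.88   0.446 -0.164]
 world (0, 0, 1) -> tool [-0.327  0.316 -0.891]
floor [-0.087 -0.     1.199] clock 37.85
  n 360 mid [67.7 38.5  4.6] size [12.  23.8  2. ] rgb [181 181 175]
  n 47 mid [71.  21.5  4.3] size [5.3 9.2 1.7] rgb [181 179 175]
  n 49 mid [70.6 11.2  4. ] size [6.  8.3 1.2] rgb [180 179 175]
  n 225 mid [-63.3   2.1  16. ] size [14.2 19.   2. ] rgb [242 239 230]
  n 581 mid [-58.3 -32.7  16. ] size [29.8 38.5  3.6] rgb [160 143 129]
  n 109 mid [ 55.2 -56.4   9.3] size [17.1  1.4  9. ] rgb [85 86 84]
rust 148 -64.3 -7.9
white 177 -64.8 -3.3
white 177 -64.1 29.8
clock: 38.35
floor [-9.000e-02 -1.000e-03  1.138e+00] clock 38.4
  n 662 mid [66.7 26.6  4.3] size [13.9 46.4  2. ] rgb [181 180 175]
  n 216 mid [-64.2   2.8  16.1] size [15.9 18.8  2.3] rgb [242 239 230]
  n 26 mid [71.1 -3.8  3.8] size [4.1 7.8 1.3] rgb [181 180 175]
  n 550 mid [-58.3 -32.4  16. ] size [29.4 38.2  3.6] rgb [159 141 127]
  n 105 mid [ 54.5 -56.3   9.3] size [16.   1.2  8.6] rgb [83 84 82]
rust 153 -64.2 -8.1
white 356 -64.9 1.9
white 9 -48.7 55.7
```

```bash
sed -i 's/(Y>-20)/(Y>-56)/; s/(abs(q\[...,0\]+40)<25)&(abs(q\[...,1\])<25)/(q[...,0]>15)\&(q[...,0]<60)\&(abs(q[...,1])<45)/' h.py
python3 -c "
from h import *
nuts2()"
python3 -m jog '[[0.01,[0,0,0],-10.7],[0.01,[0,0,0],-21.4],[0.01,[0,0,0],-28],[0.01,[0,0,0],-28],[0.01,[0,0,0],-28],[0.01,[0,0,0],-28]]' | sed -n 1p
python3 -c "
from h import *
st();nuts();nuts2()"
```

```text
rust 372 -63.9 -25.8
white 365 -64.7 2.3
white 317 -53.1 -43.3
clock: 39.15
q [-0.459 -0.106  2.012  0.058  0.766 -1.406] zaxis [ 0.4239 -0.1646 -0.8906] F [-0.2  0.2 -5.6] t 39.15
 world (1, 0, 0) -> tool [-0.695  0.581  0.424]
 world (0, 1, 0) -> tool [ 0.572  0.804 -0.165]
 world (0, 0, 1) -> tool [-0.436  0.128 -0.891]
floor [-2.000e-03  2.200e-02  3.612e+00] clock 39.2
  n 1395 mid [-62.2   4.3  15.5] size [22.5 65.8  5.2] rgb [175 165 153]
  n 39 mid [-50.  -56.4  13.8] size [11.   1.4  4.6] rgb [79 79 76]
  n 44 mid [ 53.6 -56.4  13.5] size [10.6  1.1  5.1] rgb [78 79 77]
rust 366 -64.3 -0.4
white 371 -65.0 28.1
white 352 -60.7 -20.6
```

```bash
python3 -m jog '[[0.01,[0,0,0],-10],[0.01,[0,0,0],-20],[0.01,[0,0,0],-24],[0.01,[0,0,0],-24],[0.01,[0,0,0],-24],[0.01,[0,0,0],-24],[0.01,[0,0,0],-24]]' | sed -n 1p
python3 -c "
from h import *
st();nuts();nuts2()"
```

```text
clock: 40.08
q [-0.459 -0.106  2.012  0.058  0.766 -1.825] zaxis [ 0.4239 -0.1646 -0.8906] F [ 0.2 -0.  -4.2] t 40.075
 world (1, 0, 0) -> tool [-0.871  0.248  0.424]
 world (0, 1, 0) -> tool [ 0.195  0.967 -0.165]
 world (0, 0, 1) -> tool [-0.451 -0.061 -0.891]
floor [-1.000e-03  2.100e-02  3.655e+00] clock 40.125
  n 1525 mid [-63.3  20.1  15.7] size [20.2 64.5  5.4] rgb [178 167 156]
  n 40 mid [-50.3 -56.3  13.3] size [9.6 1.4 4.3] rgb [80 80 78]
  n 41 mid [ 53.7 -56.4  13.7] size [10.5  1.4  5. ] rgb [81 81 79]
rust 468 -63.6 18.4
white 417 -64.7 44.4
white 374 -63.7 -4.2
```

```bash
python3 -m jog '[[0.01,[0,0,0],-10],[0.01,[0,0,0],-20],[0.01,[0,0,0],-26],[0.01,[0,0,0],-30],[0.01,[0,0,0],-30],[0.01,[0,0,0],-30]]' | sed -n 1p
python3 -c "
from h import *
st();nuts2() if grab('wrist') else 0"
python3 -m jog '[[0.01,[0,0,0],-5],[0.01,[0,0,0],-8],[0.01,[0,0,0],-8]]' | sed -n 1p
python3 -c "
from h import *
nuts2() if grab('wrist') else 0"
```

```text
clock: 40.88
q [-0.459 -0.106  2.012  0.058  0.766 -2.348] zaxis [ 0.4239 -0.1646 -0.8907] F [ 0.9 -0.2 -4.4] t 40.875
 world (1, 0, 0) -> tool [-0.879 -0.22   0.424]
 world (0, 1, 0) -> tool [-0.314  0.935 -0.165]
 world (0, 0, 1) -> tool [-0.36  -0.278 -0.891]
rust 471 -63.0 20.4
white 380 -62.9 -3.9
white 421 -64.5 44.6
clock: 41.3
rust 495 -59.7 22.7
white 414 -64.8 43.6
white 380 -56.7 -2.1
```

```bash
python3 -m jog '[[0.01,[0,0,0],0],[0.01,[0,0,0],0]]' | sed -n 1p
python3 -c "
from h import *
nuts2() if grab('wrist') else 0"
python3 -m jog '[[0.01,[0,0,0],-3],[0.01,[0,0,0],-3]]' | sed -n 1p
python3 -c "
from h import *
nuts2() if grab('wrist') else 0"
```

```text
clock: 41.6
rust 486 -30.3 40.4
white 409 -21.2 20.1
white 435 -64.3 43.6
clock: 41.9
rust 365 -34.2 41.7
white 211 -64.1 37.7
white 230 -63.7 49.2
```

```bash
python3 -m jog '[[0.01,[0,0,0],10.7],[0.01,[0,0,0],21.4],[0.01,[0,0,0],32],[0.01,[0,0,0],42.8],[0.01,[0,0,0],53.5],[0.01,[0,0,0],64],[0.01,[0,0,0],75],[0.01,[0,0,0],85],[0.01,[0,0,0],96],[0.01,[0,0,0],107],[0.01,[0,0,0],118],[0.01,[0,0,0],128]]' | sed -n 1p
python3 -m jog '[[0.01,[0,0,0],10],[0.01,[0,0,0],20],[0.01,[0,0,0],25],[0.01,[0,0,0],25]]' | sed -n 1p
python3 -c "
from h import *
st();nuts();nuts2()"
```

```text
clock: 43.45
clock: 43.95
q [-0.459 -0.106  2.012  0.058  0.766  0.128] zaxis [ 0.4242 -0.1649 -0.8904] F [-0.8 -0.3 -4.7] t 43.95
 world (1, 0, 0) -> tool [0.555 0.715 0.424]
 world (0, 1, 0) -> tool [ 0.824 -0.542 -0.165]
 world (0, 0, 1) -> tool [ 0.112  0.441 -0.89 ]
floor [-0.007  0.017  3.682] clock 44.0
  n 1080 mid [-52.3  42.7  16.7] size [41.9 21.4  4.8] rgb [175 159 145]
  n 494 mid [-37.7  16.9  15.4] size [20.7 20.7  3.8] rgb [242 239 231]
  n 35 mid [ 54.3 -56.6  13.2] size [10.8  1.1  4.5] rgb [85 86 84]
  n 27 mid [-50.3 -56.7  13.5] size [9.6 1.1 3.7] rgb [84 83 82]
rust 609 -42.2 42.4
white 496 -37.7 16.9
white 495 -64.8 43.2
```

```bash
python3 -m jog '[[0.01,[0,0,0],0],[0.01,[0,0,0],0],[0.01,[0,0,0],-10],[0.01,[0,0,0],-20],[0.01,[0,0,0],-30],[0.01,[0,0,0],-40],[0.01,[0,0,0],-50],[0.01,[0,0,0],-54],[0.01,[0,0,0],-54],[0.01,[0,0,0],-54],[0.01,[0,0,0],-54],[0.01,[0,0,0],-54]]' | head -7
python3 - <<'E'
from h import *
st();nuts();nuts2()
f=load('wrist');s=robot.sense()
a=grab('side')
M=R.from_euler('xyz',s['eef_rot']).as_matrix()
p=(cloud(a)-s['tcp_pos'])@M*1000; q=np.stack([p[...,1]+2,p[...,0],73.8-p[...,2]],-1).reshape(-1,3)
g=q[(abs(q[:,0]+79)<8)&(abs(q[:,1])<50)&(q[:,2]>30)]; print('gate',len(g),np.percentile(g,[2,98],axis=0).round(1).tolist())
for x in (-85,): print('lowest corner z',(s['tcp_pos']+M@(np.array([67,x-2,73.8])/1000))[2])
E
```

```text
clock: 45.5
tcp_pos: [0.5799, -0.1494, 0.215]
eef_rot: [2.767, 0.295, 1.837]
force: [0.4, -0.5, -3.9]
opening: 0.0122
gripper_force: 108.4
q [-0.459 -0.106  2.012  0.058  0.766 -0.813] zaxis [ 0.4239 -0.1646 -0.8906] F [ 0.4 -0.5 -3.9] t 45.5
 world (1, 0, 0) -> tool [-0.252  0.87   0.424]
 world (0, 1, 0) -> tool [ 0.923  0.347 -0.165]
 world (0, 0, 1) -> tool [-0.29   0.35  -0.891]
floor [-0.005  0.02   3.651] clock 45.55
  n 1090 mid [-52.3  42.9  16.7] size [41.9 21.9  5.1] rgb [164 148 135]
  n 415 mid [-64.9   7.2  15.2] size [17.5 21.1  3.8] rgb [229 225 215]
  n 45 mid [ 53.7 -56.5  13.2] size [11.3  1.4  4.6] rgb [81 82 80]
  n 35 mid [-49.8 -56.5  13.9] size [10.9  0.9  5. ] rgb [80 80 78]
rust 557 -48.3 42.2
white 368 -64.8 7.0
white 430 -64.8 43.1
gate 210 [[-84.5, -44.8, 31.0], [-75.0, 47.2, 80.4]]
lowest corner z 0.09940405288424152
```

```bash
python3 -m jog '[[0.01,[0,0,0],-10],[0.01,[0,0,0],-20],[0.01,[0,0,0],-30],[0.01,[0,0,0],-34],[0.01,[0,0,0],-34],[0.01,[0,0,0],-34],[0.01,[0,0,0],-24],[0.01,[0,0,0],-14],[0.01,[0,0,0],-4],[0.01,[0,0,0],-2],[0.01,[0,0,0],-2],[0.01,[0,0,0],-2]]' | head -7
python3 -c "
from h import *
st();nuts();nuts2()"
```

```text
clock: 47.1
tcp_pos: [0.5799, -0.1494, 0.215]
eef_rot: [2.778, 0.308, 1.873]
force: [-0.2, 0.0, -4.1]
opening: 0.0125
gripper_force: 108.4
q [-0.459 -0.106  2.012  0.058  0.766 -0.85 ] zaxis [ 0.424  -0.1646 -0.8906] F [-0.2  0.  -4.1] t 47.1
 world (1, 0, 0) -> tool [-0.283  0.86   0.424]
 world (0, 1, 0) -> tool [ 0.91   0.381 -0.165]
 world (0, 0, 1) -> tool [-0.303  0.339 -0.891]
floor [-0.005  0.02   3.651] clock 47.15
  n 1503 mid [-52.6  31.9  16.6] size [41.6 43.9  5.2] rgb [184 171 159]
  n 33 mid [-49.8 -56.4  13.4] size [9.9 1.2 4. ] rgb [80 80 78]
  n 42 mid [ 53.9 -56.4  13.6] size [10.5  1.2  5.1] rgb [81 82 80]
rust 564 -48.3 42.8
white 419 -64.9 43.1
white 392 -64.8 18.5
```

The nuts are packed tightly: one in the corner, one beside it on the gate and one beside it on the wall. The tote is tipped 27° with its lowest corner at about 0.099 m, and it is still. I hand in.

```bash
python3 -c "
from rig import robot
print(abs(robot.sense()['qvel']).max(), robot.sign_off())"
```

```text
the job is handed in; nothing more can be done
0.024534964726907627 None
```

The gate is fully home and released, all three nuts sit packed in the gate corner by the notch, and the tote is held tipped about 27° and nearly still, with its lowest corner about 10 cm above the bench; handed in at about 47 s.

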